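Unstack the stacking cups onto their saucers

TASK

Take the stack of four steel stacking cups apart, one cup at a time from the top and without pulling up the cup beneath, and set each one down upright in the middle of the empty saucer of its own size: smallest cup on the smallest saucer, and so on up to the largest on the largest. Do not drop any cup, and leave the salt shaker and the milk jug where they are.

Things in the scene. Friction and masses are not known exactly. Their poses are not given: they have to be found in the camera images.
- cup_tiny: smallest of four plain steel handleless stacking cups in one upright stack, widest at the bottom. Straight body 47 mm across, 56 mm tall in all, wall 6 mm; lowest 10 mm is a foot 39 mm across that drops into the rim below with 1.5 mm play. Starts nested in the second smallest cup, origin 50 mm above that cup's origin. About 80 g. Origin: centre of the foot's underside, z up its axis.
- cup_small: second smallest of four plain steel handleless stacking cups in one upright stack, widest at the bottom. Straight body 54 mm across, 60 mm tall in all, wall 6 mm; lowest 10 mm is a foot 46 mm across that drops into the rim below with 1.5 mm play. Starts nested in the second largest cup, origin 54 mm above that cup's origin. About 100 g. Origin: centre of the foot's underside, z up its axis.
- cup_medium: second largest of four plain steel handleless stacking cups in one upright stack, widest at the bottom. Straight body 61 mm across, 64 mm tall in all, wall 6 mm; lowest 10 mm is a foot 53 mm across that drops into the rim below with 1.5 mm play. Starts nested in the largest cup, origin 58 mm above that cup's origin. About 120 g. Origin: centre of the foot's underside, z up its axis.
- cup_large: largest of four plain steel handleless stacking cups in one upright stack, widest at the bottom. Straight body 68 mm across, 68 mm tall in all, wall 6 mm; lowest 10 mm is a foot 60 mm across that drops into the rim below with 1.5 mm play. Stands on the worktop. About 150 g. Origin: centre of the foot's underside, z up its axis.
- saucer_tiny: smallest of four empty round white saucers spread over the worktop, fixed: 86 mm across, sloping rim 12 mm high, flat floor about 56 mm across, 5 mm above the worktop. Origin: centre of the underside, on the worktop; z up.
- saucer_small: second smallest of four empty round white saucers spread over the worktop, fixed: 102 mm across, sloping rim 12 mm high, flat floor about 72 mm across, 5 mm above the worktop. Origin: centre of the underside, on the worktop; z up.
- saucer_medium: second largest of four empty round white saucers spread over the worktop, fixed: 118 mm across, sloping rim 12 mm high, flat floor about 88 mm across, 5 mm above the worktop. Origin: centre of the underside, on the worktop; z up.
- saucer_large: largest of four empty round white saucers spread over the worktop, fixed: 134 mm across, sloping rim 12 mm high, flat floor about 104 mm across, 5 mm above the worktop. Origin: centre of the underside, on the worktop; z up.
- salt: bystander: salt shaker with a rounded grey cap, 44 mm across, 90 mm tall, loose. Origin: centre of its underside.
- jug: bystander: plain grey metal milk jug with a handle, 87x110 mm, 104 mm tall, loose. Origin: centre of its underside.
Not all that is in view belongs to the job. What is shaped like the cup_tiny but blue is not meant. Leave any green or turquoise look-alike of the saucer_tiny alone.

How it is judged:
At the end, for the whole second after the job is handed in: Each cup stands upright (within 0.1 rad), at rest, on the floor of the saucer of its own rank in size, its axis within 12 mm of the saucer's centre; salt shaker and milk jug within 20 mm of where they stood (horizontal distance between cup_large and saucer_large below 0.012 m and z of cup_large in the frame of saucer_large between 0.002 and 0.009 m and angle between each of cup_large, cup_medium, cup_small, cup_tiny's own z axis and vertical below 0.1 rad and linear speed of each of cup_large, cup_medium, cup_small, cup_tiny below 0.02 m/s and horizontal distance between cup_medium and saucer_medium below 0.012 m and z of cup_medium in the frame of saucer_medium between 0.002 and 0.009 m and horizontal distance between cup_small and saucer_small below 0.012 m and z of cup_small in the frame of saucer_small between 0.002 and 0.009 m and horizontal distance between cup_tiny and saucer_tiny below 0.012 m and z of cup_tiny in the frame of saucer_tiny between 0.002 and 0.009 m and distance of each of salt, jug from where it was at the start of the episode below 0.02 m); the robot touches nothing.
It fails at once if a cup is dropped (falls freely from more than about 13 mm) ((linear speed of cup_large above 0.5 m/s and contact force between cup_large and the fingers below 0.05 N) or (linear speed of cup_medium above 0.5 m/s and contact force between cup_medium and the fingers below 0.05 N) or (linear speed of cup_small above 0.5 m/s and contact force between cup_small and the fingers below 0.05 N) or (linear speed of cup_tiny above 0.5 m/s and contact force between cup_tiny and the fingers below 0.05 N)).
It fails at once if a cup is raised more than 12 mm out of its place in the stack with another cup still standing in it ((horizontal distance between cup_medium and cup_large below 0.02 m and z of cup_medium in the frame of cup_large between 0 and 0.073 m and height (world z) of cup_large above 0.012 m) or (horizontal distance between cup_small and cup_medium below 0.02 m and z of cup_small in the frame of cup_medium between 0 and 0.069 m and height (world z) of cup_medium above 0.07 m) or (horizontal distance between cup_tiny and cup_small below 0.02 m and z of cup_tiny in the frame of cup_small between 0 and 0.065 m and height (world z) of cup_small above 0.124 m)).
It fails at once if the salt shaker is knocked over or shifted by more than 20 mm (distance of salt from where it was at the start of the episode above 0.02 m or angle between salt's own z axis and vertical above 0.3 rad).
It fails at once if the milk jug is knocked over or shifted by more than 20 mm (distance of jug from where it was at the start of the episode above 0.02 m or angle between jug's own z axis and vertical above 0.3 rad).
It also fails if it takes over 109 s, if anything falls off the work surface, if the arm or the gripper's body presses on something with over 40 N, if the wrist force passes 120 N, or if a joint passes its speed limit or range.

ROBOT

A 6-joint arm with a two-finger parallel gripper is mounted at the origin on a cart in front of the work surface, level with it; the furniture and walls round the work are solid. World frame = base frame: x ahead of the robot, y to its left, z up, the work surface at z = 0. Lengths are in m, angles in rad, forces in N, time in s.
With the tool pointing down it reaches from about 0.3 to 0.825 m from the base axis. Payload 5.4 kg.
Tool frame: the origin (TCP) lies at the very end of the fingers, on their centre line; the grasp point (between the pads) lies 19 mm behind it (r.hold_point_z is the distance from the TCP to the grasp point, in m); z points along the fingers, y is the line along which they close (so a half turn about z gives the same grasp; the last joint's range is limited). The gripper opens to 92 mm and grips with 3 to 60 N. Pads are 20 mm wide; open, the fingers measure 128 mm over their backs; the gripper's body (75 mm by 189 mm) begins 69 mm behind the grasp point.
Start: joints at [1.053, 0.158, 1.597, -0, 1.386, -0.21], TCP at [0.174, 0.548, 0.215] pointing down, gripper open.
Joint ranges: [-2.91, 2.91], [-0.94, 2.29], [0.18, 2.7], [-1.29, 4.43], [0.17, 2.64], [-3, 3]. Speed limits (rad/s): [2.57, 2.57, 3.14, 3.14, 3.14, 3.14].

INTERFACE

Orientations are given as a unit quaternion [x, y, z, w].
In Python, from plant import r, ungrasp, clamp, imaging, job_done gives the robot as it stands. The module is installed in compiled form; this text tells all that it offers. Calls block until the motion is done:
- r.movep(position, orientation): joint-space move of the TCP to a pose.
- r.move_linear(position, rot=None, rate=0.15): straight line of the TCP; rot=None keeps the orientation; rate is the mean speed in m/s.
- r.set_joints(angles): joint-space move.
- ungrasp() and clamp(): open the fingers fully, or close them until they stop; the grip force is fixed at half the most.
- r.pause(seconds).
- r.solve_ik(position, orientation): joint angles nearest the present ones, or None.
- r.get_obs(): the state.
- imaging.snapshot(name): name is "scene" or "top"; returns (picture, depth): 400x640x3 uint8, red, green, blue; 400x640 float32, m along the optical axis (not along the pixel's ray), 0 where there is no reading.
- imaging.camera_info(name): a dict with "fovy" (degrees; the focal length in pixels is half the picture's height over the tangent of half this angle, whatever the lens; pixels are square), "cx", "cy" (the principal point, pixels), "pose" (4x4, takes a point from camera to world coordinates). Camera axes: x right, y up, looking along -z (the intrinsics and any distortion apply to the point x, -y, -z); pixel columns grow to the right and rows downward; lengths in m; the calibration is good to about 2 mm. A picture is of the moment at which its call begins. camera_info takes no time and is no camera call.
A pose or a line that the arm cannot do raises r.MotionError and nothing moves.
- job_done(): hands the job in; it is judged then, once.
The state is a dict: "time_s": time; "joint_pos": joint angles; "qvel": joint speeds; "tau": joint torques, N m; "tool_pos": TCP position; "tool_rot": TCP orientation; "contact_force": force on the tool from outside, world axes, zero at the start; "ft_torque": the same for the moment, N m; "opening": opening from 0.0 (shut) to 1.0 (fully open); "grip_force": force on a finger pad.
Only numpy, scipy, OpenCV 4.12 (cv2) and the standard library are available. Lean on these libraries where they do the work, as an engineer would, in place of code of your own. Each camera call takes 0.05 s, during which the arm holds its last target. There are 200 camera calls.

## Working session

There is one attempt and no reset: what is moved stays moved. The work goes in short steps, each a Python script; the robot and the scene stay as the last script left them, time stands still between calls to the robot, and variables do not carry over. Pictures are saved under pics/ and viewed, at most 14 in all, crops included, and the job is handed in when it is done.

```bash
mkdir -p pics; python3 - <<'E'
from plant import r,imaging
import cv2,numpy as np
for n in("scene","top"):
    p,d=imaging.snapshot(n); cv2.imwrite(f"pics/{n}0.png",p[:,:,::-1]); np.savez(f"{n}0.npz",p=p,d=d)
    i=imaging.camera_info(n); print(n,{k:(np.round(v,4).tolist() if k=="pose" else v) for k,v in i.items()},(d==0).mean())
print(r.get_obs(), r.hold_point_z)
E
```

```text
scene {'fovy': 47.906913266642455, 'cx': 316.1549535207175, 'cy': 203.91882161575282, 'pose': [[0.8418, 0.4193, -0.34, 0.2052], [-0.5397, 0.641, -0.5457, -0.6532], [-0.0109, 0.6429, 0.7659, 1.0348], [0.0, 0.0, 0.0, 1.0]]} 0.01216015625
top {'fovy': 44.53894160769971, 'cx': 315.69682593701435, 'cy': 201.9823317553697, 'pose': [[-0.013, 0.9945, -0.1043, 0.4215], [-0.9999, -0.0135, -0.0046, -0.0001], [-0.006, 0.1042, 0.9945, 1.5704], [0.0, 0.0, 0.0, 1.0]]} 0.004078125
{'time_s': 0.1, 'joint_pos': array([ 1.05290444e+00,  1.58959515e-01,  1.59808928e+00,  1.91305492e-05,
        1.38620824e+00, -2.10099068e-01]), 'qvel': array([-0.00021805, -0.00243743, -0.00299646, -0.00125404, -0.00026344,
       -0.00158856]), 'tau': array([-2.69422089e-04, -3.86504281e+01, -3.22959816e+01,  7.02810776e-02,
        3.39923089e-02, -6.72798546e-05]), 'tool_pos': array([0.17393049, 0.54747674, 0.2137408 ]), 'tool_rot': array([ 1.53291337e-01,  9.88180689e-01, -7.74322985e-04, -3.05055293e-04]), 'contact_force': array([-0.57530274,  0.26347543,  0.40831354]), 'ft_torque': array([-0.03303987, -0.00398844, -0.06467494]), 'grip_force': 0.0, 'opening': 1.0001217056156935} 0.0187
```

View pics/scene0.png

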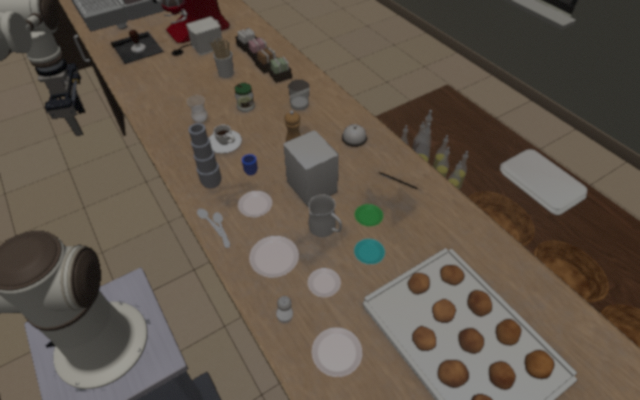

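View pics/top0.png

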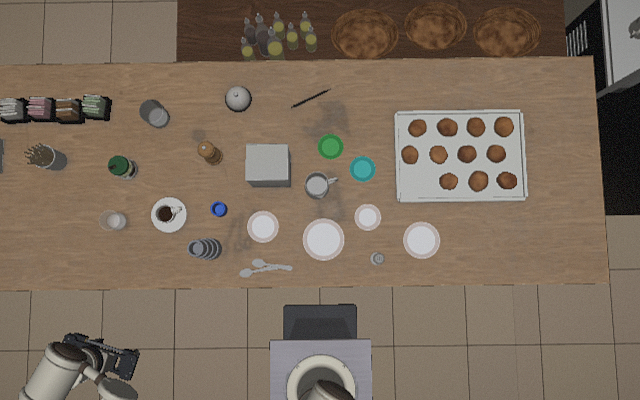

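The top view shows four empty white saucers at about (263,227), (323,240), (368,217) and (421,240). The grey stack is at (205,250), the salt at (377,258) and the jug at (318,185). The distractors are the blue cup at (219,209), the green and turquoise saucers at (330,147) and (362,169), and an occupied coffee saucer at (169,214).

```bash
cat > h.py <<'E'
import numpy as np,cv2
from plant import imaging
def cam(n):
    i=imaging.camera_info(n); return 200/np.tan(np.radians(i["fovy"])/2),i["cx"],i["cy"],np.array(i["pose"])
def ray(n,uv):
    f,cx,cy,T=cam(n); uv=np.atleast_2d(uv).astype(float)
    d=np.c_[(uv[:,0]-cx)/f,-(uv[:,1]-cy)/f,-np.ones(len(uv))]
    return T[:3,3],d@T[:3,:3].T
def plane(n,uv,z):
    o,d=ray(n,uv); return o+d*((z-o[2])/d[:,2])[:,None]
def cloud(n,dep):
    v,u=np.mgrid[:400,:640]; o,d=ray(n,np.c_[u.ravel(),v.ravel()])
    return (o+d*dep.reshape(-1,1)).reshape(400,640,3)
def saucers(n,p):
    hsv=cv2.cvtColor(p,cv2.COLOR_RGB2HSV)
    m=((hsv[...,1]<45)&(hsv[...,2]>(150))).astype(np.uint8)
    out=[]
    for c in cv2.findContours(m,cv2.RETR_EXTERNAL,cv2.CHAIN_APPROX_NONE)[0]:
        if cv2.contourArea(c)<250: continue
        w=plane(n,c[:,0],.012)[:,:2]
        (x,y),(a,b),_=cv2.fitEllipse(w.astype(np.float32)) if len(w)>5 else ((0,0),(0,0),0)
        if .06<a and b<.16: out.append((np.round([x,y,a,b],4).tolist(),c[:,0].mean(0).round().tolist()))
    return out
E
python3 - <<'E'
from h import *
for n in("scene","top"):
    z=np.load(n+"0.npz"); p,d=z["p"],z["d"]
    for s in saucers(n,p): print(n,s)
    C=cloud(n,d)
    for nm,(x0,x1,y0,y1) in dict(top=dict(stack=(185,225,230,265),salt=(368,388,248,268),jug=(300,345,168,202)),scene=dict(stack=(180,230,115,195),salt=(272,298,290,325),jug=(300,345,192,240)))[n].items():
        q=C[y0:y1,x0:x1].reshape(-1,3); 
        for lo in np.arange(.03,.27,.03):
            k=q[(q[:,2]>lo)&(q[:,2]<lo+.03)]
            if len(k)>8: print(n,nm,round(lo,2),len(k),np.percentile(k,[3,50,97],axis=0).round(3).tolist())
    uv=[(300,275),(450,250)] if n=="top" else [(240,270),(300,330)]
    print([C[v,u].round(4).tolist() for u,v in uv])
    crop=p[225:272,180:440] if n=="top" else p[110:380,180:380]
    s=3 if n=="top" else 2
    cv2.imwrite(f"pics/{n}crop.png",cv2.resize(crop,None,fx=s,fy=s,interpolation=2)[:,:,::-1])
E
```

```text
scene ([0.0083, -0.0673, 0.0652, 0.1204], [112.0, 368.0])
scene ([0.4573, -0.3271, 0.082, 0.0852], [337.0, 352.0])
scene stack 0.03 413 [[0.408, 0.308, 0.031], [0.529, 0.457, 0.043], [0.573, 0.619, 0.059]]
scene stack 0.06 221 [[0.407, 0.308, 0.06], [0.438, 0.319, 0.07], [0.561, 0.503, 0.089]]
scene stack 0.09 150 [[0.41, 0.31, 0.091], [0.432, 0.316, 0.106], [0.464, 0.34, 0.119]]
scene stack 0.12 181 [[0.412, 0.312, 0.121], [0.433, 0.32, 0.132], [0.465, 0.343, 0.149]]
scene stack 0.15 179 [[0.413, 0.314, 0.151], [0.434, 0.321, 0.167], [0.463, 0.345, 0.179]]
scene stack 0.18 187 [[0.417, 0.318, 0.181], [0.439, 0.326, 0.198], [0.458, 0.362, 0.209]]
scene stack 0.21 134 [[0.418, 0.318, 0.211], [0.438, 0.338, 0.217], [0.459, 0.362, 0.221]]
scene salt 0.03 145 [[0.383, -0.202, 0.031], [0.394, -0.197, 0.045], [0.419, -0.175, 0.059]]
scene salt 0.06 181 [[0.389, -0.199, 0.062], [0.402, -0.19, 0.084], [0.419, -0.173, 0.09]]
scene salt 0.09 13 [[0.396, -0.192, 0.09], [0.404, -0.187, 0.091], [0.41, -0.177, 0.092]]
scene jug 0.03 436 [[0.596, -0.054, 0.031], [0.637, 0.014, 0.045], [0.67, 0.104,
[... 1103 characters left out ...]
0.347, 0.192], [0.46, 0.36, 0.207]]
top stack 0.21 119 [[0.421, 0.32, 0.211], [0.44, 0.34, 0.218], [0.462, 0.363, 0.222]]
top salt 0.03 45 [[0.386, -0.19, 0.033], [0.405, -0.168, 0.044], [0.426, -0.16, 0.059]]
top salt 0.06 95 [[0.39, -0.194, 0.063], [0.405, -0.179, 0.085], [0.42, -0.165, 0.089]]
top salt 0.09 15 [[0.4, -0.19, 0.09], [0.411, -0.181, 0.091], [0.417, -0.175, 0.095]]
top jug 0.03 67 [[0.598, -0.055, 0.03], [0.618, -0.001, 0.041], [0.671, 0.04, 0.057]]
top jug 0.06 69 [[0.602, -0.06, 0.062], [0.648, -0.013, 0.085], [0.669, 0.034, 0.089]]
top jug 0.09 105 [[0.593, -0.032, 0.091], [0.641, -0.004, 0.098], [0.67, 0.039, 0.105]]
[[0.3528, 0.0605, -0.0082], [0.4261, -0.4208, -0.0037]]
```

View pics/scenecrop.png

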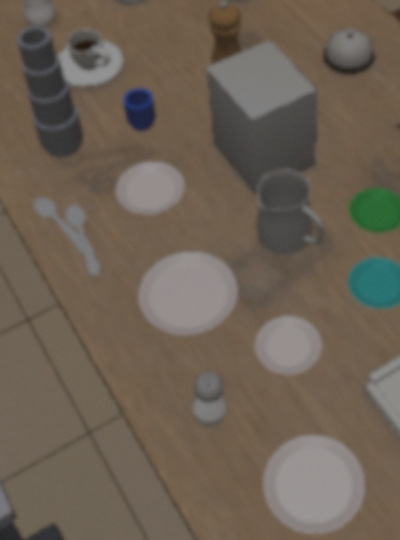

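The crop confirms my choices. The plain steel stack is at crop (50,95), and the four white empty saucers are at (150,187), (188,292), (288,345) and (314,483). The blue cup at (140,108) and the green and turquoise saucers are distractors. By measured rim size, tiny is (.535,-.157), small (.509,.179), medium (.459,-.326) and large (.466,-.015). I'll start with the tiny cup.

```bash
cat > job.py <<'E'
from h import *
from plant import r,ungrasp,clamp
Q=[0,1,0,0]
S=np.array([.440,.341])
SAU=dict(tiny=(.535,-.157),small=(.509,.1785),medium=(.459,-.3265),large=(.466,-.0145))
Z0=dict(tiny=.162,small=.112,medium=.058,large=0.)
H=dict(tiny=.056,small=.060,medium=.064,large=.068)
OFF=.016
def st(t):
    o=r.get_obs(); print(t,round(o["time_s"],1),o["tool_pos"].round(4),"F",o["contact_force"].round(1),"op",round(float(o["opening"])*92,1),"g",round(float(o["grip_force"]),1))
def pick(c):
    z=Z0[c]+OFF; up=Z0[c]+H[c]+.05
    r.move_linear([*S,up],Q,.3); r.move_linear([*S,z+.001],rate=.12); st("at "+c)
    clamp(); st("clamped")
    r.move_linear([*S,z+.03],rate=.04); st("lifted")
def place(c):
    x,y=SAU[c]; zt=max(Z0[c]+OFF+.03,.16)
    p=r.get_obs()["tool_pos"]
    r.move_linear([*S,zt],rate=.15)
    r.move_linear([x,y,zt],rate=.25); r.move_linear([x,y,.06],rate=.15)
    r.move_linear([x,y,.005+OFF+.0025],rate=.04); st("down "+c)
def release(c,up):
    x,y=SAU[c]; ungrasp(); st("open"); r.move_linear([x,y,.13],rate=.15)
    if up>.13: r.move_linear([x,y,up],rate=.25)
E
python3 - <<'E'
from job import *
z=np.load("scene0.npz"); p=z["p"]; hsv=cv2.cvtColor(p,cv2.COLOR_RGB2HSV)
m=((hsv[...,1]<60)&(hsv[...,2]>115)).astype(np.uint8)
for c in cv2.findContours(m,0,1)[0]:
    if 400<cv2.contourArea(c)<3000:
        (x,y),ab,_=cv2.fitEllipse(plane("scene",c[:,0],.012)[:,:2].astype(np.float32)); print(round(x,4),round(y,4),np.round(ab,3))
for c in SAU: print(c,[None if (q:=r.solve_ik([*xy,zz],Q)) is None else q.round(2).tolist() for xy,zz in((SAU[c],.02),(S,.28))])
r.movep([S[0],S[1],.28],Q); st("above")
pick("tiny")
p,d=imaging.snapshot("scene"); cv2.imwrite("pics/lift1.png",cv2.resize(p[60:210,130:280],None,fx=3,fy=3)[:,:,::-1])
E
```

```text
0.4581 -0.3261 [0.119 0.119]
0.5336 -0.1564 [0.087 0.089]
-0.0298 0.2431 [0.037 0.158]
0.4643 -0.0142 [0.134 0.138]
0.5077 0.1781 [0.103 0.105]
1.297 -0.2242 [0.181 0.27 ]
0.7713 0.2888 [0.144 0.159]
0.115 1.8444 [0.16  0.339]
tiny [[-0.5, 0.35, 1.79, -0.0, 1.01, -2.07], [0.44, 0.07, 1.56, -0.0, 1.51, -1.13]]
small [[0.11, 0.31, 1.84, -0.0, 0.99, -1.46], [0.44, 0.07, 1.56, -0.0, 1.51, -1.13]]
medium [[-0.83, 0.36, 1.77, -0.0, 1.01, -2.4], [0.44, 0.07, 1.56, -0.0, 1.51, -1.13]]
large [[-0.29, 0.14, 2.04, -0.0, 0.96, -1.86], [0.44, 0.07, 1.56, -0.0, 1.51, -1.13]]
above 1.4 [0.4393 0.3416 0.2796] F [ 1.   1.1 -1.7] op 92.0 g 0.0
at tiny 2.5 [0.4406 0.3413 0.18  ] F [-0.1  0.2  0.8] op 92.0 g 0.0
clamped 3.3 [0.44   0.3411 0.179 ] F [0.3 0.6 0.2] op 46.4 g 30.0
lifted 4.2 [0.4398 0.3409 0.2077] F [-0.8  0.1 -1.9] op 46.7 g 30.0
```

View pics/lift1.png

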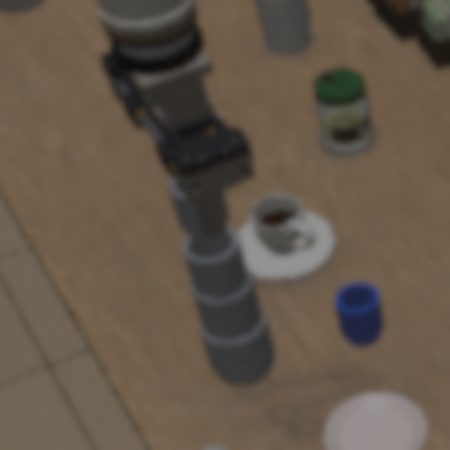

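The tiny cup is held at crop (210,215). The lower three are still stacked below it, with the next rim at (210,240). Both views agree on the saucer positions to within 2 mm. Next I'll place it.

```bash
python3 - <<'E'
from job import *
place("tiny"); release("tiny",.22); pick("small")
p,d=imaging.snapshot("scene"); cv2.imwrite("pics/lift2.png",cv2.resize(p[80:330,150:370],None,fx=2.4,fy=2.4)[:,:,::-1])
E
```

```text
down tiny 8.8 [ 0.5353 -0.1571  0.0238] F [ 0.2 -0.4 -1.5] op 46.6 g 30.0
open 9.6 [ 0.535  -0.157   0.0235] F [-0.2 -0.2  0.2] op 91.8 g 0.0
at small 13.8 [0.4407 0.3413 0.1299] F [ 0.3 -0.2 -0.3] op 92.3 g 0.0
clamped 14.4 [0.4401 0.3412 0.1291] F [-0.1  0.3  0.8] op 54.6 g 30.0
lifted 15.3 [0.4398 0.3409 0.1577] F [-0.1  0.4 -1.1] op 54.2 g 30.0
```

View pics/lift2.png

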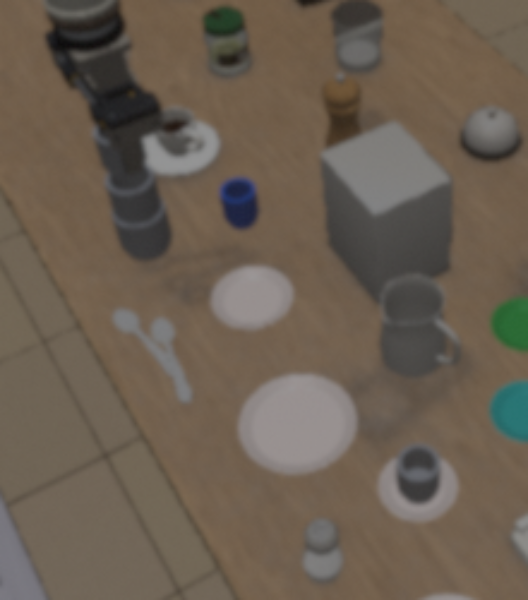

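The tiny cup stands centred on its saucer at crop (418,480). The small cup is lifted, and two cups remain at (140,215). Continuing with the rest.

```bash
python3 - <<'E'
from job import *
place("small"); release("small",.18); pick("medium")
o=r.get_obs(); assert o["grip_force"]>20
p,d=imaging.snapshot("scene"); cv2.imwrite("pics/lift3.png",cv2.resize(p[80:330,150:370],None,fx=2.4,fy=2.4)[:,:,::-1])
E
```

```text
down small 18.3 [0.5093 0.1785 0.0238] F [-0.6  0.5 -0.6] op 54.9 g 30.0
open 19.0 [0.509  0.1785 0.0235] F [ 0.2 -0.  -0.1] op 91.9 g 0.0
at medium 21.9 [0.4408 0.3412 0.0759] F [ 0.1 -0.   0.1] op 91.8 g 0.0
clamped 22.5 [0.4402 0.3413 0.0753] F [1.  0.3 1. ] op 60.4 g 30.0
lifted 23.4 [0.4398 0.3409 0.1038] F [-0.3 -0.2 -1.4] op 60.7 g 30.0
```

View pics/lift3.png

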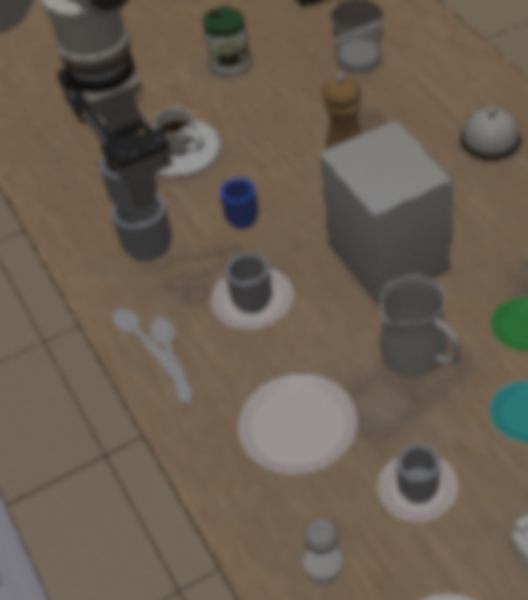

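The small cup is centred on its saucer at crop (250,285). The medium cup is held, and the large cup still stands at (143,230).

```bash
python3 - <<'E'
from job import *
place("medium"); release("medium",.18); pick("large")
o=r.get_obs(); assert o["grip_force"]>20
place("large"); release("large",.2)
r.move_linear([.4,.25,.25],rate=.25)
for n,(x0,x1,y0,y1) in dict(scene=(150,390,180,390),top=(180,460,160,275)).items():
    p,d=imaging.snapshot(n); cv2.imwrite(f"pics/end_{n}.png",cv2.resize(p[y0:y1,x0:x1],None,fx=2.5,fy=2.5)[:,:,::-1]); C=cloud(n,d)
    for c,(x,y) in SAU.items():
        zr=.005+H[c]; k=C[(np.hypot(C[...,0]-x,C[...,1]-y)<.05)&(abs(C[...,2]-zr)<.006)]
        print(n,c,((np.percentile(k,3,axis=0)+np.percentile(k,97,axis=0))/2).round(3),len(k))
st("end")
E
```

```text
down medium 28.6 [ 0.4592 -0.3267  0.0238] F [ 0.3 -0.2 -0.4] op 60.6 g 30.0
open 29.3 [ 0.459  -0.3265  0.0235] F [-0.   0.2 -0.2] op 92.1 g 0.0
at large 33.9 [0.4407 0.3413 0.0178] F [ 0.6  0.6 -0. ] op 91.9 g 0.0
clamped 34.4 [0.4403 0.3413 0.0175] F [-0.6  1.2  3.1] op 66.0 g 29.9
lifted 35.2 [0.4398 0.3409 0.0458] F [-0.6 -0.  -1.7] op 66.3 g 29.9
down large 39.6 [ 0.4663 -0.0146  0.0237] F [-0.1 -0.8 -0.6] op 66.1 g 29.9
open 40.1 [ 0.466  -0.0145  0.0236] F [-0.5 -0.6 -0.5] op 91.9 g 0.0
scene tiny [ 0.534 -0.159  0.06 ] 139
scene small [0.508 0.175 0.065] 124
scene medium [ 0.457 -0.328  0.069] 239
scene large [ 0.465 -0.017  0.072] 193
top tiny [ 0.537 -0.158  0.061] 83
top small [0.51  0.178 0.065] 89
top medium [ 0.46  -0.326  0.069] 113
top large [ 0.467 -0.016  0.073] 115
end 42.8 [0.4001 0.2491 0.2496] F [ 0.1 -0.5  0. ] op 92.2 g 0.0
```

View pics/end_scene.png

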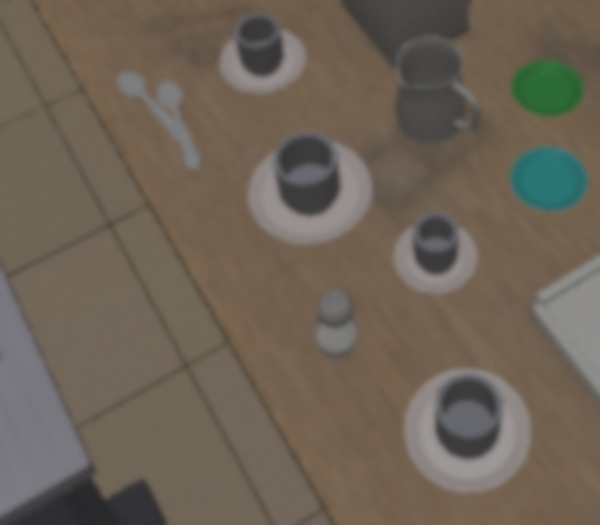

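View pics/end_top.png

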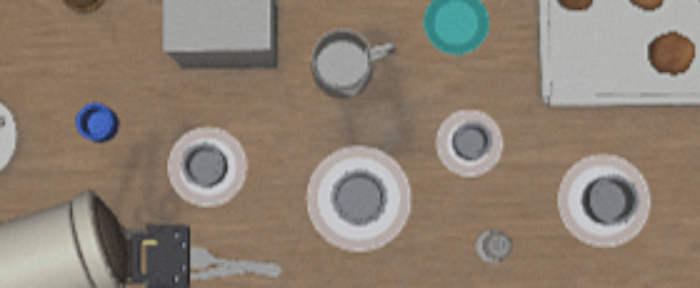

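All four cups stand upright and centred on their saucers, at top-crop (207,165), (358,198), (470,142) and (608,200). The salt at (494,246) and the jug at (342,62) have not moved. I'm handing the job in.

```bash
python3 -c "
from plant import job_done; print(job_done())"
```

```text
the job is handed in; nothing more can be done
None
```

I took the stack apart from the top and set each of the four cups upright on the saucer of its own size, measured within about 4 mm of centre; the salt shaker and milk jug look unmoved, and the job was handed in at about 43 s.

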